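Free the strapped brush with the forked key

TASK

The wooden brush is strapped into the blue sloping holder: take the forked key from the white box, set its fork astride the neck of the spring bar and push the red collar sideways until the strap springs open. Put the key back in its compartment in the box, fork down, and lay the brush flat, bristles up, in the middle of the steel basin without dropping it. Leave the basin and the other things on the ledge where they stand.

Things in the scene. Friction and masses are not known exactly. Their poses are not given: they have to be found in the camera images.
- holder: Blue fixed stand, 160 wide. Origin on the ledge below the spring bar's line; x from its low front to its high rear edge, y along the bar, z up. Its plate slopes 35 deg, rising to +x, 105 high above the origin. Up the slope = (0.819,0,0.574), out of the plate = (-0.574,0,0.819) here. The brush lies on it at y=-30 against a 12 mm high stop at the low edge.
- rail_mid (a point): Middle of a fixed 16 mm steel rail along the holder's y (170 long, posts at y=-72 and 72), 40 up the slope from the spring bar and 80 out of the plate: it hangs right over the bar, so a key held upright strikes it. Come in square to the plate, leaning back 35 deg to the low side; 19 mm then stay free beside the key's handle, and up to 10 deg steeper still passes.
- neck (a point): Fixed point on the bar's axis, 30 out of the plate, halfway along the bare 6 mm neck, where the fork goes astride, prongs square to the plate. Room for the prongs: 16 mm along y, from the inner steel lug (holder y=6; 20 wide, 40 high) to the near face of the red collar (y=22). The outer lug starts at y=50, 44 high. Axes as the holder's.
- bar (a joint): Brass spring bar along the holder's y: 0 at rest, grows as its red collar (26 across, 5 thick) is pushed to the holder's +y, stop at 0.014 m. Spring 2 N at rest, 3.7 N at the stop; it always returns. Its 8 mm tip holds the strap's end down by an 8 mm overlap and lets it go at about 0.008 to 0.010 m.
- strap (a joint): Steel strap, 16 wide, 62 long, hinged at holder y=-66 across from the bar and lying over the brush's handle: 0 closed, end held under the bar's tip. When freed its own spring swings it up, away from the bar, to about 1.25 rad, where it stays, standing up to 85 out of the plate.
- brush: Wooden brush on its back on the slope, bristles up, handle to the high side under the strap. 150 long. Head 66 x 48 x 18 (middle at x=-42) with a stiff yellow and white bristle block, 58 x 40, up to z=39; handle 26 wide, 18 thick, x=-10 to 75. Origin: centre of its flat back; x towards the handle's end, z to the bristles. About 120 g. The head's long sides are free to grip.
- key: Forked key: flat orange handle 26 (x) x 14 (y), z=33 to 130; below it a steel fork, two prongs 6 x 6, 14 apart in x, 28 long. Origin: midway between the prong tips; z up the handle. About 60 g. It starts leaning in its compartment in the box, fork down, handle leaning some 35 deg to the box's -x, 60 mm of handle above the rim.
- key_end (a point): Middle of the handle's free end of the key, 130 from the prong tips; axes as the key's.
- box: White plastic box, fixed to the ledge, 66 (x) x 158 (y) x 55 high, its grey sliding lid pushed half open over its -y half. Origin: centre of its underside, z up. In the open +y half is the key's compartment: 58 long in x, 24 wide in y (y = 23 to 47), floor 4 above the ledge, end walls (x) 55 high, side partitions 49 high.
- slot (a point): Centre of the floor of the key's compartment in the white box; axes as the box's.
- basin: Round stainless steel basin standing loose on the ledge, 260 across at the rim, 210 at the foot, 70 high, sheet 3, floor 3 above the ledge, 0.7 kg. Origin: centre of its underside.
- cups: Bystander: stack of red, green and blue plastic cups, 72 across, 151 high. Origin under its centre.
- bottle: Bystander: green bottle with white cap, 64 across, 190 high. Origin under its centre.
- jar: Bystander: amber jar, 68 across, 85 high. Origin under its centre.
- soap: Bystander: yellow soap on a blue dish, 50 x 70, 30 high. Origin under its centre.
- mug: Bystander: blue ceramic beaker, 76 across, 85 high. Origin under its centre.
- tin: Bystander: red tin, 80 across, 100 high. Origin under its centre.

How it is judged:
By the outcome, as a careful person would: the job done as asked, in the order asked, and still so for the second after the job is handed in, with the robot touching nothing.
It also fails if it takes over 72 s, if anything falls off the work surface, if the arm or the gripper's body presses on something with over 40 N, if the wrist force passes 120 N, or if a joint passes its speed limit or range.

ROBOT

A 6-joint arm with a two-finger parallel gripper is mounted at the origin on the work surface. World frame = base frame: x ahead of the robot, y to its left, z up, the work surface at z = 0. Lengths are in mm, angles in rad, forces in N, time in s.
With the tool pointing down it reaches from about 300 to 775 mm from the base axis. Payload 14.6 kg.
Tool frame: the origin (TCP) lies on the front face of the gripper's body, between the roots of the fingers; the fingertips stand 97 mm ahead of it and the grasp point (between the pads) lies 78 mm ahead of it; z points along the fingers, y is the line along which they close (so a half turn about z gives the same grasp; the last joint's range is limited). The gripper opens to 94 mm and grips with 3 to 60 N. Pads are 16 mm wide; open, the fingers measure 119 mm over their backs; the gripper's body (75 mm by 177 mm) begins 78 mm behind the grasp point.
Start: joints at [-1.328, 0.3, 1.521, -0, 1.321, -0.067], TCP at [167.671, -523.81, 302.646] pointing down, gripper open.
Joint ranges: [-3.03, 3.03], [-0.79, 2.21], [0.23, 2.52], [-1.04, 4.18], [0, 3.07], [-2.55, 2.55]. Speed limits (rad/s): [2.22, 2.22, 2.57, 3.14, 3.14, 3.14].

INTERFACE

Orientations are given as [roll, pitch, yaw] about the fixed x, y, z axes, in that order (R = Rz(yaw) Ry(pitch) Rx(roll)).
In Python, from cell import * gives the robot as it stands.
- The arm moves only by the tool carry_out, never from a script. Its arguments are lists of equal length, an entry for each row: "slide": the shift along the world's x, y, z scaled (see below), a list of three; "dr": the turn, a rotation vector about the world's x, y, z scaled (see below), a list of three; "gripper": the opening in per cent of the stroke, from 0 (shut) to 100 (fully open). A call has 1 to 10 rows; each row is the pose to reach, as a shift and turn from the pose commanded when the call began, turning the shorter way round; what a row does not reach only later rows make up. The controller multiplies each number of a shift by 0.25 m and each number of a turn by 360 degrees. A row lasts 1/12 s, in which the tool goes at most 41.7 mm and 7.16 degrees, less where a joint would pass 70% of its speed; a pose out of reach is approached as far as the arm can. A call with a number of a shift or a turn outside -1 to 1 is refused whole. A call with a gripper value outside its range is refused whole. The fingers move at their own pace and stop on an object; "newtons" is the grip in N (left out, the last holds). Time passes only in rows, so rows that repeat a pose let the fingers close. It gives the time, the measured TCP pose, the force, the opening and the grip force at its end, in the units of the state.
- read_state(): the state, without advancing time (a new reading comes with each control period).
- camera(name): name is "scene" or "top"; returns the picture (400x640x3 uint8, red, green, blue); there is no depth.
- camera_model(name): a dict with "vfov" (degrees; the focal length in pixels is half the picture's height over the tangent of half this angle, whatever the lens; pixels are square), "cx", "cy" (the principal point, pixels), "R" (3x3) and "t" (3): a world point X has camera coordinates R X + t. Camera axes: x right, y down, z forward; pixel columns grow to the right and rows downward; lengths in mm; the calibration is good to about 2 mm. A picture is of the moment at which its call begins. camera_model takes no time and is no camera call.
- sign_off(): hands the job in; it is judged then, once.
The state is a dict: "clock": time; "joints": joint angles; "qd": joint speeds; "effort": joint torques, N m; "eef_pos": TCP position; "eef_rot": TCP orientation; "wrist_force": force on the tool from outside, world axes, zero at the start; "moment": the same for the moment, N m; "finger_gap": finger opening in mm; "finger_force": force on a finger pad.
Only numpy, scipy, OpenCV 4.12 (cv2) and the standard library are available. Lean on these libraries where they do the work, as an engineer would, in place of code of your own. Each camera call takes 0.05 s, during which the arm holds its last target. There are 200 camera calls.

## Working session

There is one attempt and no reset: what is moved stays moved. The work goes in short steps, Python scripts to look and compute and a tool call to move; the robot and the scene stay as the last step left them, time stands still between calls to the robot, and variables do not carry over. Pictures are saved under pics/ and viewed, at most 10 in all, crops included, and the job is handed in when it is done.

Besides the shell and the picture viewer there is one more tool, called after ">>>" as name(argument=value, ...) on one line, values as JSON. carry_out: Moves the arm, as the interface text tells. Its arguments: {"type":"object","properties":{"slide":{"type":"array","items":{"type":"array","items":{"type":"number","minimum":-1,"maximum":1}}},"dr":{"type":"array","items":{"type":"array","items":{"type":"number","minimum":-1,"maximum":1}}},"gripper":{"type":"array","items":{"type":"number"}},"newtons":{"type":"number"}},"required":["slide","dr","gripper"]}

```bash
ls; mkdir -p pics; python3 - <<'E'
from cell import *
import cv2
s=read_state();print({k:np.round(v,3).tolist() if not isinstance(v,float) else v for k,v in s.items()} if 'np' in globals() else s)
for n in ("scene","top"):
    cv2.imwrite(f"pics/{n}0.png",camera(n)[:,:,::-1]);print(n,camera_model(n))
E
```

```text
pics
{'clock': 0.0, 'joints': array([-1.32761974e+00,  3.00444665e-01,  1.52158048e+00,  1.35021342e-05,
        1.32071062e+00, -6.66040876e-02]), 'qd': array([-2.23272554e-03,  1.40492141e-03,  2.84772850e-05, -3.13266452e-04,
        2.59045567e-03,  5.13111625e-04]), 'effort': array([ 9.97265524e-04, -5.31803799e+01, -3.52736270e+01,  7.09080650e-02,
        2.43729103e-02, -1.09736650e-04]), 'eef_pos': array([ 167.62734921, -523.67100101,  302.10102419]), 'eef_rot': array([-3.14045294e+00, -8.91293352e-05,  3.09777271e-01]), 'wrist_force': array([ 0.51401476, -0.53958791, -0.94071496]), 'moment': array([-0.01965664,  0.01103078,  0.01407729]), 'finger_force': 0.0, 'finger_gap': 94.09948951253435}
scene {'vfov': 42.54053416330496, 'cx': 314.1734327201545, 'cy': 202.67102226649894, 'R': array([[-0.82020903,  0.57201702,  0.00732583],
       [ 0.43094238,  0.62624432, -0.6496974 ],
       [-0.37622573, -0.52973067, -0.76015763]]), 't': array([ 482.82967976, -151.82523269, 1824.37031502])}
top {'vfov': 45.637066287486576, 'cx': 318.9751936913314, 'cy': 201.34169499768865, 'R': array([[-0.01507653, -0.99983278, -0.01034973],
       [-0.99578189,  0.01595075, -0.09035488],
       [ 0.09050486,  0.00894383, -0.99585585]]), 't': array([  10.5782147 ,  582.78720393, 1793.95737642])}
```

View pics/scene0.png

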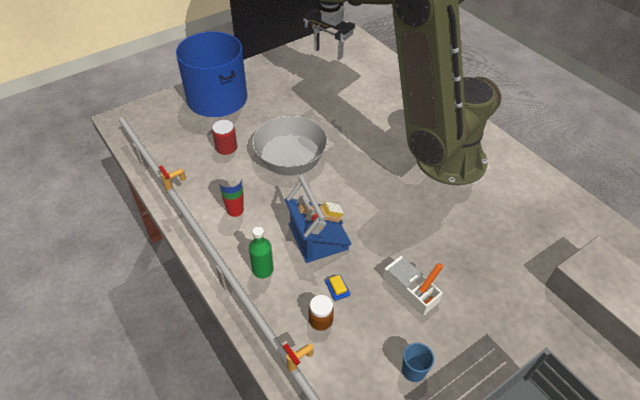

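View pics/top0.png

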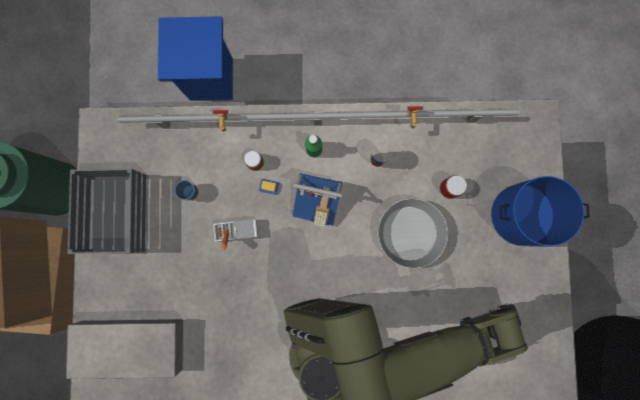

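Scene: box at (413,285) with the key at (431,280), holder at (318,228), basin at (289,145). Top: holder (318,200), box (236,231), basin (413,232). Enlarging the important parts.

```bash
cat > h.py <<'E'
from cell import *
import numpy as np, cv2
from scipy.spatial.transform import Rotation as Ro
M={n:camera_model(n) for n in ("scene","top")}
def f(m): return 200/np.tan(np.radians(m["vfov"]/2))
def ray(n,px):
    m=M[n];R=np.array(m["R"]);d=np.array([(px[0]-m["cx"])/f(m),(px[1]-m["cy"])/f(m),1])
    return -R.T@m["t"],R.T@d
def onz(n,px,z):
    o,d=ray(n,px);return o+d*(z-o[2])/d[2]
def tri(a,b):
    o1,d1=ray("scene",a);o2,d2=ray("top",b)
    s=np.linalg.lstsq(np.c_[d1,-d2],o2-o1,rcond=None)[0]
    p,q=o1+s[0]*d1,o2+s[1]*d2
    return (p+q)/2,np.linalg.norm(p-q)
def proj(n,X):
    m=M[n];c=np.array(m["R"])@X+m["t"];return np.array([m["cx"],m["cy"]])+f(m)*c[:2]/c[2]
def tiles(name,specs,sc=5,w=80,h=60):
    im={n:camera(n)[:,:,::-1] for n in {s[0] for s in specs}}
    t=[cv2.resize(im[n][y:y+h,x:x+w],None,fx=sc,fy=sc,interpolation=cv2.INTER_CUBIC) for n,x,y in specs]
    for k,(n,x,y) in enumerate(specs):
        for i in range(0,w,10):
            cv2.putText(t[k],str(x+i),(i*sc,8),0,.3,(0,255,255));cv2.line(t[k],(i*sc,10),(i*sc,14),(0,255,255))
        for i in range(10,h,10):
            cv2.putText(t[k],str(y+i),(0,i*sc+3),0,.3,(0,255,255))
    rows=[np.hstack(t[i:i+2]) for i in range(0,len(t),2)]
    cv2.imwrite(f"pics/{name}.png",np.vstack(rows))
def st():
    s=read_state();print("t",round(s["clock"],2),"pos",np.round(s["eef_pos"],1),"rot",np.round(s["eef_rot"],3),"F",np.round(s["wrist_force"],1),"gap",round(s["finger_gap"],1),"j",np.round(s["joints"],2));return s
E
python3 - <<'E'
from h import *
tiles("a",[("scene",280,175),("top",280,170),("scene",375,250),("top",200,205)])
for n in("scene","top"):
    im=cv2.cvtColor(camera(n),cv2.COLOR_RGB2HSV)
    k=cv2.inRange(im,(5,170,120),(14,255,255))
    nn,l,s,c=cv2.connectedComponentsWithStats(k)
    print(n,[(s[i].tolist(),c[i].round(1).tolist()) for i in range(1,nn) if s[i][4]>8])
E
```

```text
scene [([419, 264, 24, 29, 193], [430.6, 277.6]), ([425, 297, 7, 6, 18], [428.1, 299.7]), ([317, 311, 16, 11, 49], [324.8, 318.0]), ([292, 351, 6, 8, 9], [294.9, 354.8]), ([287, 353, 7, 9, 9], [290.0, 357.0])]
top [([224, 231, 3, 8, 11], [225.2, 234.5]), ([223, 240, 3, 8, 14], [223.7, 243.8])]
```

View pics/a.png

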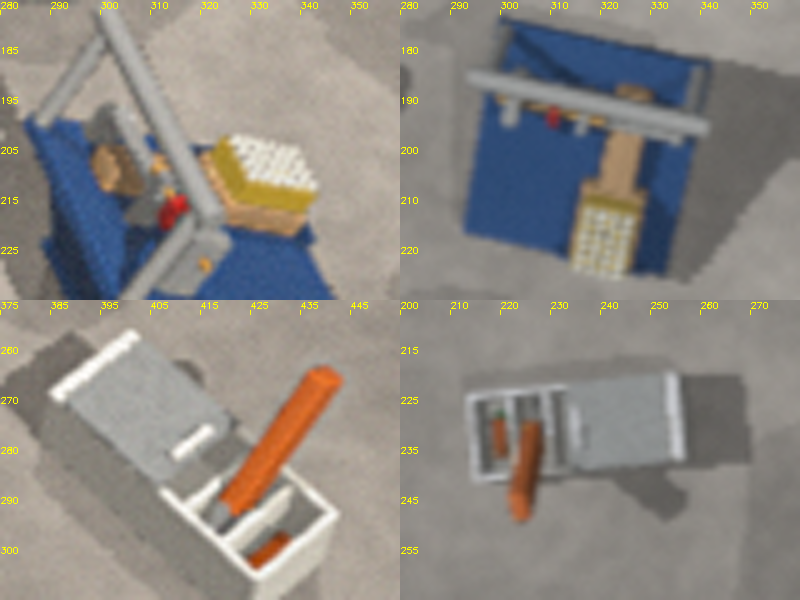

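Crops (5x). Top: rail ends (294,185.6) and (341.4,195.6), red collar (310.6,193.4), key end (223.8,247), box rim corners (214,224.4), (215,241.4), (256.5,219.4), (257,237). Scene: rail ends (300,177) and (322,219), collar (314.6,217.4), key end (440,265.6), key at the rim (420,293).

```bash
python3 - <<'E'
from h import *
np.set_printoptions(suppress=True,precision=1)
a=tri((300,177),(294,185.6));b=tri((322,219),(341.4,195.6));print("rail",a,b,np.linalg.norm(a[0]-b[0]),(a[0]+b[0])/2)
im={n:camera(n) for n in M}
c={}
for n,(x,y) in dict(scene=(305,208),top=(303,185)).items():
    hs=cv2.cvtColor(im[n][y:y+20,x:x+20],cv2.COLOR_RGB2HSV);k=cv2.inRange(hs,(0,150,70),(4,255,255))|cv2.inRange(hs,(172,150,70),(180,255,255))
    ys,xs=np.nonzero(k);c[n]=(x+xs.mean(),y+ys.mean());print(n,len(xs),c[n])
print("collar",tri(c["scene"],c["top"]))
d=a[0]-b[0];print("yaw holder",np.degrees(np.arctan2(-d[0],d[1])))
print("keyend",tri((440,265.6),(223.8,247)))
B=[onz("top",p,55) for p in((214,224.4),(215,241.4),(256.5,219.4),(257,237))];print("box",B,np.mean(B,0))
S=[onz("scene",p,55) for p in((442.5,303),(427,315.5),(402,266),(385,279))];print(S)
# basin: rim contour top
hs=cv2.cvtColor(im["top"],cv2.COLOR_RGB2HSV)
E
```

```text
rail (array([633.7,  57.1, 337.8]), np.float64(68.27879612492768)) (array([572.3, -54.8,  26.6]), np.float64(86.23012265842904)) 336.33344922245874 [603.    1.2 182.2]
scene 21 (np.float64(314.0952380952381), np.float64(216.76190476190476))
top 3 (np.float64(310.0), np.float64(193.0))
collar (array([606.6,  30.1, 134.7]), np.float64(7.417580623867647))
yaw holder -28.757236857893176
keyend (array([414.6, 347.9, 113. ]), np.float64(0.3305197910843254))
box [array([499.5, 397.4,  55. ]), array([435.7, 393.3,  55. ]), array([515.9, 237.3,  55. ]), array([449.8, 235.6,  55. ])] [475.2 315.9  55. ]
[array([457.5, 417.8,  55. ]), array([517.9, 421.6,  55. ]), array([468.8, 265.4,  55. ]), array([536.7, 271.1,  55. ])]
```

```bash
python3 - <<'E'
from h import *
np.set_printoptions(suppress=True,precision=1)
a=tri((322,219),(294,185.6));b=tri((300,177),(341.4,195.6));print("rail",a,b,np.linalg.norm(a[0]-b[0]),(a[0]+b[0])/2)
A,Bq=onz("top",(294,185.6),193.5),onz("top",(341.4,195.6),193.5);print(A,Bq)
d=A-Bq;print("yaw",np.degrees(np.arctan2(-d[0],d[1])),np.linalg.norm(d))
B=[onz("top",p,55)[:2] for p in((214,224.4),(215,241.4),(256.5,219.4),(257,237))]
S=[onz("scene",p,55)[:2] for p in((426.6,304.6),(442.6,292.6),(386,269),(401.4,256.4))]
for p,q in zip(B,S):print(p,q)
for nm,Q in(("top",B),("scene",S)):
    e=(Q[0]-Q[2]+Q[1]-Q[3])/2;print(nm,np.mean(Q,0),"len",np.linalg.norm(e),"yaw",np.degrees(np.arctan2(-e[0],e[1])))
im=camera("top")
g=cv2.GaussianBlur(cv2.cvtColor(im,cv2.COLOR_RGB2GRAY),(3,3),0)[185:280,365:460]
c=cv2.HoughCircles(g,cv2.HOUGH_GRADIENT,1,50,param1=80,param2=15,minRadius=30,maxRadius=40);print(c)
for x,y,r in c[0][:2]: print("basin",onz("top",(x+365,y+185),70),r*2*1725/f(M["top"]))
E
```

```text
rail (array([624.2,  86.1, 195. ]), np.float64(0.47159058339044796)) (array([586.3, -78.2, 195. ]), np.float64(0.12565092511851922)) 168.58841367882752 [605.3   3.9 195. ]
[624.2  86.3 193.5] [586.5 -78.3 193.5]
yaw -12.911190655058487 168.87923665311732
[499.5 397.4] [496.3 396.9]
[435.7 393.3] [434.6 394.6]
[515.9 237.3] [512.9 247.2]
[449.8 235.6] [448.3 239.4]
top [475.2 315.9] len 159.6448612628158 yaw 5.458022963818259
scene [473.  319.5] len 153.20057644816578 yaw 5.679015343282503
[[[57.5 49.5 34.9]]]
basin [ 449.4 -380.6   70. ] 253.29719885779195
```

Rail mid (605,4,195), length 169 vs 170, height as expected; neck from geometry ≈ (604,18.5,130), agreeing with the collar. Box yaw 5.5°, slot ≈ (471,352,4); basin ≈ (449,-381). Setting out towards the key, on a wide arc.

>>> carry_out(slide=[[0.3,0.3,0.4],[0.6,0.6,0.5],[1,1,0.5],[1,1,0.5],[1,1,0.5],[1,1,0.5],[1,1,0.5],[1,1,0.5],[1,1,0.5],[1,1,0.5]], dr=[[0,0,0.19],[0,0,0.19],[0,0,0.19],[0,0,0.19],[0,0,0.19],[0,0,0.19],[0,0,0.19],[0,0,0.19],[0,0,0.19],[0,0,0.19]], gripper=[50,50,50,50,50,50,50,50,50,50], newtons=55)

```text
clock: 1.28
eef_pos: [420.7, -270.0, 429.5]
eef_rot: [3.139, 0.001, 1.515]
wrist_force: [-0.9, 0.2, -1.2]
finger_gap: 47.1
finger_force: 0.0
```

>>> carry_out(slide=[[0.1,1,0],[0.1,1,0],[0.1,1,0],[0.1,1,0],[0.1,1,0],[0.1,1,0],[0.1,1,0],[0.1,1,0],[0.1,1,0],[0.1,1,0]], dr=[[0,0,0.19],[0,0,0.19],[0,0,0.19],[0,0,0.19],[0,0,0.19],[0,0,0.19],[0,0,0.19],[0,0,0.19],[0,0,0.19],[0,0,0.19]], gripper=[50,50,50,50,50,50,50,50,50,50])

```text
clock: 2.12
eef_pos: [442.6, -23.4, 427.7]
eef_rot: [3.142, 0.0, 2.705]
wrist_force: [-0.2, -0.5, -0.1]
finger_gap: 47.2
finger_force: 0.0
```

```bash
cat >> h.py <<'E'
np.set_printoptions(suppress=True,precision=3)
Z=np.array([0,0,1.])
def ax(yaw): c,s=np.cos(yaw),np.sin(yaw); return np.array([c,s,0]),np.array([-s,c,0])
BY,HY=np.radians(5.5),np.radians(-12.9)
def Rt(yaw,tilt):  # tool leaning back to -x of the frame, tool y = +y of frame
    x,y=ax(yaw); z=np.sin(tilt)*x-np.cos(tilt)*Z; return np.c_[np.cross(y,z),y,z]
def go(G,R,label="",cur=None):  # numbers for grasp point G, orientation R, from the measured (or given) pose
    s=read_state(); p,r=cur if cur else (np.array(s["eef_pos"]),Ro.from_euler("xyz",s["eef_rot"]))
    t=G-78*R[:,2]
    dr=(Ro.from_matrix(R)*r.inv()).as_rotvec()/(2*np.pi)
    print(label,"tcp",t.round(1),"slide",((t-p)/250).round(3),"dr",dr.round(4)); return t,Ro.from_matrix(R)
KE=np.array([414.6,347.9,113.])
xb,yb=ax(BY); xh,yh=ax(HY)
TK=np.radians(36)
kax=-np.sin(TK)*xb+np.cos(TK)*Z
E
python3 - <<'E'
from h import *
st()
G=KE-35*kax
go(G+100*kax,Rt(BY,TK),"pre"); go(G,Rt(BY,TK),"grasp")
E
```

```text
t 2.12 pos [442.6 -23.4 427.7] rot [3.142 0.    2.705] F [-0.2 -0.5 -0.1] gap 47.2 j [-0.14 -0.01  1.59 -0.    1.56 -1.27]
pre tcp [330.9 339.8 228.7] slide [-0.447  1.453 -0.796] dr [-0.017 -0.1    0.082]
grasp tcp [389.4 345.5 147.8] slide [-0.213  1.476 -1.12 ] dr [-0.017 -0.1    0.082]
```

>>> carry_out(slide=[[-0.2,0.5,-0.1],[-0.44,1,-0.4],[-0.44,1,-0.4],[-0.44,1,-0.4],[-0.44,1,-0.4],[-0.44,1,-0.4],[-0.44,1,-0.4],[-0.44,1,-0.4],[-0.44,1,-0.4],[-0.44,1,-0.4]], dr=[[-0.017,-0.1,0.082],[-0.017,-0.1,0.082],[-0.017,-0.1,0.082],[-0.017,-0.1,0.082],[-0.017,-0.1,0.082],[-0.017,-0.1,0.082],[-0.017,-0.1,0.082],[-0.017,-0.1,0.082],[-0.017,-0.1,0.082],[-0.017,-0.1,0.082]], gripper=[50,50,50,50,50,50,50,50,50,50])

```text
clock: 2.95
eef_pos: [332.8, 226.1, 328.1]
eef_rot: [3.135, 0.63, -3.055]
wrist_force: [-0.7, 0.5, 1.2]
finger_gap: 47.2
finger_force: 0.0
```

>>> carry_out(slide=[[0,0.45,-0.39],[0,0.45,-0.39],[0,0.45,-0.39],[0,0.45,-0.39],[0,0.45,-0.39],[0,0.45,-0.39]], dr=[[0,0,0],[0,0,0],[0,0,0],[0,0,0],[0,0,0],[0,0,0]], gripper=[50,50,50,50,50,50])

```text
clock: 3.45
eef_pos: [334.0, 337.8, 229.8]
eef_rot: [3.137, 0.629, -3.056]
wrist_force: [0.6, 0.5, 0.1]
finger_gap: 46.8
finger_force: 0.0
```

```bash
python3 - <<'E'
from h import *
st()
G=KE-35*kax
go(G,Rt(BY,TK),"grasp")
tiles("b",[("scene",375,230),("top",190,200)])
E
```

```text
t 3.45 pos [334.  337.8 229.8] rot [ 3.137  0.629 -3.056] F [0.6 0.5 0.1] gap 46.8 j [ 0.86  0.1   2.03 -0.73  0.66 -0.29]
grasp tcp [389.4 345.5 147.8] slide [ 0.222  0.031 -0.328] dr [-0.001 -0.     0.001]
```

View pics/b.png

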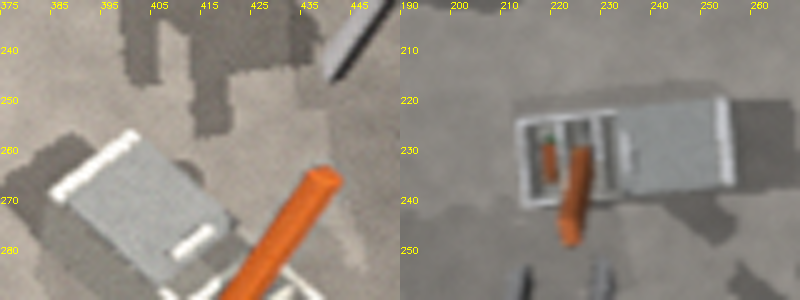

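The fingers straddle the key's axis in the top view (finger tips at columns 213 and 230, key end at 223). Going in and closing.

>>> carry_out(slide=[[0.1,0.015,-0.15],[0.18,0.025,-0.27],[0.22,0.031,-0.328],[0.22,0.031,-0.328],[0.22,0.031,-0.328],[0.22,0.031,-0.328],[0.22,0.031,-0.328],[0.22,0.031,-0.328],[0.22,0.031,-0.328],[0.22,0.031,-0.328]], dr=[[0,0,0],[0,0,0],[0,0,0],[0,0,0],[0,0,0],[0,0,0],[0,0,0],[0,0,0],[0,0,0],[0,0,0]], gripper=[50,50,50,50,0,0,0,0,0,0])

```text
clock: 4.38
eef_pos: [387.6, 346.6, 148.8]
eef_rot: [3.134, 0.631, -3.055]
wrist_force: [-0.2, -0.1, 1.2]
finger_gap: 13.9
finger_force: 55.0
```

>>> carry_out(slide=[[0,0,0],[0,0,0],[0,0,0],[0,0,0]], dr=[[0,0,0],[0,0,0],[0,0,0],[0,0,0]], gripper=[0,0,0,0])

```text
clock: 4.72
eef_pos: [387.8, 346.6, 148.5]
eef_rot: [3.134, 0.631, -3.055]
wrist_force: [-1.6, -0.7, 6.0]
finger_gap: 13.5
finger_force: 55.0
```

```bash
python3 - <<'E'
from h import *
s=st(); print(s["finger_force"],s["moment"])
tiles("c",[("scene",375,230),("top",190,200)])
E
```

```text
t 4.72 pos [387.8 346.6 148.5] rot [ 3.134  0.631 -3.055] F [-1.6 -0.7  6. ] gap 13.5 j [ 0.78  0.33  1.98 -0.92  0.49 -0.12]
55.00178396701813 [-0.001 -0.27  -0.015]
```

View pics/c.png

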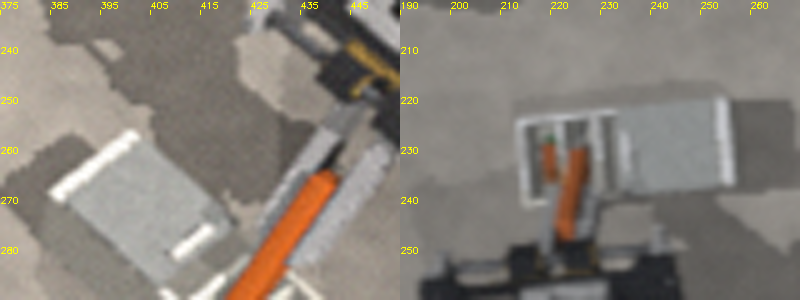

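Key gripped: the fingers are on both sides of the handle (scene (430,270), top (224,242)). Drawing it out along its axis, then up.

>>> carry_out(slide=[[-0.06,-0.005,0.08],[-0.12,-0.011,0.166],[-0.2,-0.02,0.28],[-0.28,-0.026,0.39],[-0.28,-0.026,0.39],[-0.2,-0.1,0.5],[-0.1,-0.3,0.6],[0,-0.5,0.7],[0,-0.6,0.7],[0,-0.6,0.7]], dr=[[0,0,0],[0,0,0],[0,0,0],[0,0,0],[0,0,0],[0,0,0],[0,0,0],[0,0,0],[0,0,0],[0,0,0]], gripper=[0,0,0,0,0,0,0,0,0,0])

```text
clock: 5.65
eef_pos: [388.4, 193.7, 324.2]
eef_rot: [3.135, 0.632, -3.056]
wrist_force: [-1.2, -0.8, -0.7]
finger_gap: 13.5
finger_force: 55.0
```

```bash
cat >> h.py <<'E'
TH=np.radians(35)
n=-np.sin(TH)*xh+np.cos(TH)*Z
u=np.cos(TH)*xh+np.sin(TH)*Z
RAIL=np.array([605.3,3.9,194.5])
NECK=RAIL-40*u-50*n+14*yh
E
python3 - <<'E'
from h import *
st(); print("neck",NECK)
c=go(NECK+77*n+110*n,Rt(HY,TH),"far")
E
```

```text
t 5.65 pos [388.4 193.7 324.2] rot [ 3.135  0.632 -3.056] F [-1.2 -0.8 -0.7] gap 13.5 j [ 0.46 -0.18  2.06 -0.34  0.69 -1.  ]
neck [604.441  18.459 130.599]
far tcp [456.3  52.4 347.7] slide [ 0.271 -0.565  0.094] dr [-0.001  0.003 -0.05 ]
```

>>> carry_out(slide=[[0.1,-0.3,0.094],[0.27,-0.565,0.094],[0.27,-0.565,0.094],[0.27,-0.565,0.094],[0.27,-0.565,0.094],[0.27,-0.565,0.094],[0.27,-0.565,0.094]], dr=[[0,0.003,-0.05],[0,0.003,-0.05],[0,0.003,-0.05],[0,0.003,-0.05],[0,0.003,-0.05],[0,0.003,-0.05],[0,0.003,-0.05]], gripper=[0,0,0,0,0,0,0])

```text
clock: 6.23
eef_pos: [455.0, 55.3, 345.9]
eef_rot: [3.137, 0.61, 2.915]
wrist_force: [-0.3, 0.4, 0.0]
finger_gap: 14.1
finger_force: 55.0
```

```bash
python3 - <<'E'
from h import *
s=st()
tiles("d",[("scene",290,170),("top",275,165)])
R=Ro.from_euler("xyz",s["eef_rot"]).as_matrix();G=s["eef_pos"]+78*R[:,2]
for nm,X in(("tips",G+95*R[:,2]),("fork root",G+62*R[:,2]),("end",G-35*R[:,2])):print(nm,X,proj("scene",X),proj("top",X))
for nn in("scene","top"):
    im=cv2.cvtColor(camera(nn),cv2.COLOR_RGB2HSV);k=cv2.inRange(im,(5,170,80),(16,255,255));k[:, :270]=0;k[:,400:]=0;k[:130]=0;k[260:]=0
    N,l,q,c=cv2.connectedComponentsWithStats(k);print(nn,[(q[i].tolist(),c[i].round(1).tolist()) for i in range(1,N) if q[i][4]>8])
E
```

```text
t 6.23 pos [455.   55.3 345.9] rot [3.137 0.61  2.915] F [-0.3  0.4  0. ] gap 14.1 j [ 0.11 -0.14  1.97 -0.28  0.75 -1.09]
tips [551.717  33.848 204.149] [332.381 193.595] [309.214 205.829]
fork root [533.26   37.946 231.196] [338.944 185.233] [307.833 210.626]
end [479.007  49.992 310.698] [359.104 159.549] [303.473 225.765]
scene [([337, 158, 22, 28, 182], [346.5, 172.8])]
top [([302, 208, 7, 18, 37], [304.8, 217.6])]
```

View pics/d.png

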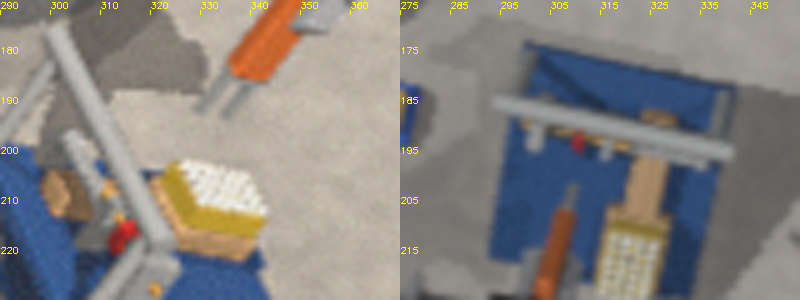

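The key hangs as predicted: prong tips mid at scene (332.8,192.7), top (309.8,203); collar at scene (314.8,217.4), top (310.6,193.4); lugs in top at columns 302 and 316.

```bash
python3 - <<'E'
from h import *
s=st()
P=lambda y,o,sl=0:NECK+(y-14)*yh+(o-30)*n+sl*u
for nm,X in(("collar mid",P(24.5,30)),("collar top",P(24.5,43)),("inner lug top",P(-4,40)),("inner lug edge",P(6,40)),("outer lug edge",P(50,44)),("outer60",P(60,44)),("railL",P(85,80,40)),("railR",P(-85,80,40))):print(nm,X,proj("scene",X),proj("top",X))
im=cv2.resize(camera("top")[180:205,290:325],None,fx=4,fy=4,interpolation=cv2.INTER_CUBIC)
raw=camera("top");print(raw[191:198,298:322].astype(int).sum(2)//3); print((raw[191:198,298:322,0].astype(int)-raw[191:198,298:322,2]))
c=go(NECK+77*n+60*n,Rt(HY,TH),"mid"); go(NECK+77*n,Rt(HY,TH),"in",c)
E
```

```text
t 6.43 pos [454.8  56.2 346.5] rot [3.137 0.611 2.917] F [ 0.5 -0.1 -0.1] gap 14.0 j [ 0.11 -0.14  1.96 -0.28  0.75 -1.09]
collar mid [606.786  28.694 130.599] [315.043 217.507] [311.064 192.277]
collar top [599.517  30.359 141.248] [317.482 214.433] [310.548 193.971]
inner lug top [594.832   2.194 138.791] [313.216 208.075] [318.414 195.213]
inner lug edge [597.064  11.942 138.791] [314.505 210.537] [315.695 194.639]
outer lug edge [604.651  55.343 142.067] [321.068 220.659] [303.57  192.638]
outer60 [606.884  65.091 142.067] [322.42  223.231] [300.851 192.064]
railL [624.276  86.755 194.5  ] [322.214 219.297] [293.857 185.556]
railR [586.324 -78.955 194.5  ] [299.829 176.957] [341.603 195.619]
[[ 72  78 102 132 141 118  80  77  95  99 106 101  92  99 115 127 130 136
  140 145 149 152 156 158]
 [ 72  78 111 137 144 116  80  73  73  73  75  81  87  89  91  96 105 113
  121 126 126 131 138 141]
 [ 76  83 122 144 141 116  85  81  78  73  68  75  76  73  68  84 113 131
  136 126 110 110 110 112]
 [ 72  78 114 138 129 107  83  80  80  79  80  82  73  69  58  59  75 111
  133 126 117 125 
[... 473 characters left out ...]
52  45  47  32
    8   5   8   7   4   1]
 [-68 -58 -19  -4  -1 -19 -53 -66 -66 -57 -35  31  83  58  20  34  52  36
   11  20  44  49  31   9]
 [-63 -54 -23  -9  -9 -30 -62 -68 -70 -71 -58   1  58  29 -26 -27 -19  -9
   -3  17  57  72  52  15]
 [-64 -66 -53 -41 -38 -50 -67 -70 -70 -70 -66 -35   0  -8 -43 -49 -46 -20
   -9 -16 -13   2   4   2]
 [-69 -68 -67 -65 -65 -67 -68 -68 -69 -70 -71 -66 -63 -58 -55 -54 -49 -26
  -19 -32 -52 -50 -39  -6]
 [-68 -69 -69 -70 -70 -70 -68 -68 -71 -69 -71 -71 -69 -68 -68 -69 -67 -56
  -55 -63 -68 -66 -52   0]]
mid tcp [484.2  46.  306.7] slide [ 0.117 -0.04  -0.16 ] dr [-0.001  0.    -0.001]
in tcp [517.8  38.3 257.6] slide [ 0.134 -0.031 -0.197] dr [0. 0. 0.]
```

>>> carry_out(slide=[[0.119,-0.032,-0.16],[0.119,-0.032,-0.16],[0.119,-0.032,-0.16],[0.119,-0.032,-0.16],[0.119,-0.032,-0.16]], dr=[[0,0,0],[0,0,0],[0,0,0],[0,0,0],[0,0,0]], gripper=[0,0,0,0,0])

```text
clock: 6.95
eef_pos: [484.7, 47.5, 307.6]
eef_rot: [3.136, 0.612, 2.915]
wrist_force: [0.3, -0.2, -0.1]
finger_gap: 14.0
finger_force: 55.0
```

```bash
python3 - <<'E'
from h import *
s=st()
tiles("e",[("scene",300,180),("top",290,170)],sc=8,w=50,h=50)
R=Ro.from_euler("xyz",s["eef_rot"]).as_matrix();G=s["eef_pos"]+78*R[:,2]
for nm,X in(("tips",G+95*R[:,2]),("hiprong",G+95*R[:,2]+10*u),("fork root",G+62*R[:,2])):print(nm,X,proj("scene",X),proj("top",X))
print("lateral",(G-NECK)@yh,"slope",(G-NECK)@u,"out",(G-NECK)@n)
go(NECK+77*n+2*yh,Rt(HY,TH),"in")
E
```

```text
t 6.95 pos [484.7  47.5 307.6] rot [3.136 0.612 2.915] F [ 0.3 -0.2 -0.1] gap 14.0 j [ 0.08 -0.03  1.96 -0.29  0.64 -1.08]
tips [581.801  26.096 166.055] [321.808 205.249] [311.624 198.19 ]
hiprong [589.785  24.267 171.79 ] [319.181 204.757] [312.07  195.771]
fork root [563.281  30.177 193.061] [328.171 197.136] [310.324 202.756]
lateral 1.938090812179562 slope 0.7362589408099117 out 137.67840195375322
in tcp [518.2  40.3 257.6] slide [ 0.134 -0.029 -0.201] dr [-0.001  0.001 -0.   ]
```

View pics/e.png

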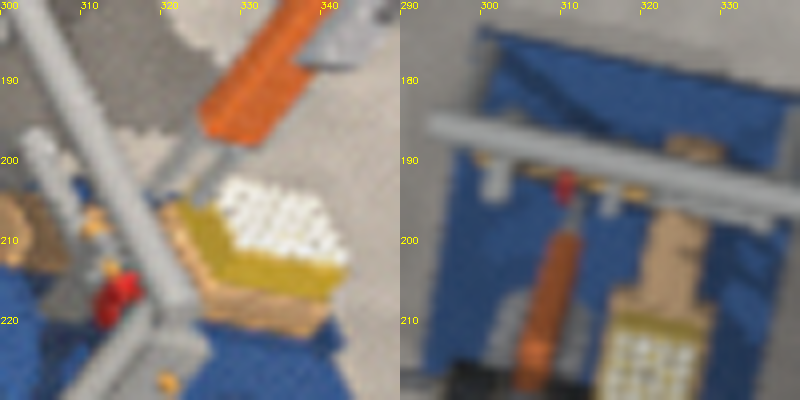

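The prongs are where predicted (scene mid (322,204), top (312,197)); the gap between collar and lug in the top view is centred at ≈312.9, where the key is headed. Going in.

>>> carry_out(slide=[[0.04,-0.009,-0.06],[0.08,-0.017,-0.12],[0.1,-0.022,-0.15],[0.1,-0.022,-0.15]], dr=[[0,0,0],[0,0,0],[0,0,0],[0,0,0]], gripper=[0,0,0,0])

```text
clock: 7.38
eef_pos: [510.0, 41.6, 268.1]
eef_rot: [3.137, 0.609, 2.915]
wrist_force: [-0.3, -0.3, -0.7]
finger_gap: 13.8
finger_force: 55.0
```

>>> carry_out(slide=[[0.017,-0.004,-0.025],[0.034,-0.007,-0.05],[0.034,-0.007,-0.05]], dr=[[0,0,0],[0,0,0],[0,0,0]], gripper=[0,0,0])

```text
clock: 7.63
eef_pos: [518.6, 39.9, 256.0]
eef_rot: [3.137, 0.611, 2.915]
wrist_force: [0.2, -0.1, -0.1]
finger_gap: 13.8
finger_force: 55.0
```

```bash
python3 - <<'E'
from h import *
s=st()
R=Ro.from_euler("xyz",s["eef_rot"]).as_matrix();G=s["eef_pos"]+78*R[:,2]
print("lateral",(G-NECK)@yh,"slope",(G-NECK)@u,"out",(G-NECK)@n,s["moment"],"yh",yh)
tiles("e2",[("scene",295,175),("top",290,170)],sc=8,w=50,h=50)
E
```

```text
t 7.63 pos [518.6  39.9 256. ] rot [3.137 0.611 2.915] F [ 0.2 -0.1 -0.1] gap 13.8 j [ 0.06  0.11  1.94 -0.32  0.52 -1.05]
lateral 2.060964665768755 slope -0.514800948550092 out 75.43667439331557 [ 0.087  0.226 -0.003] yh [0.223 0.975 0.   ]
```

View pics/e2.png

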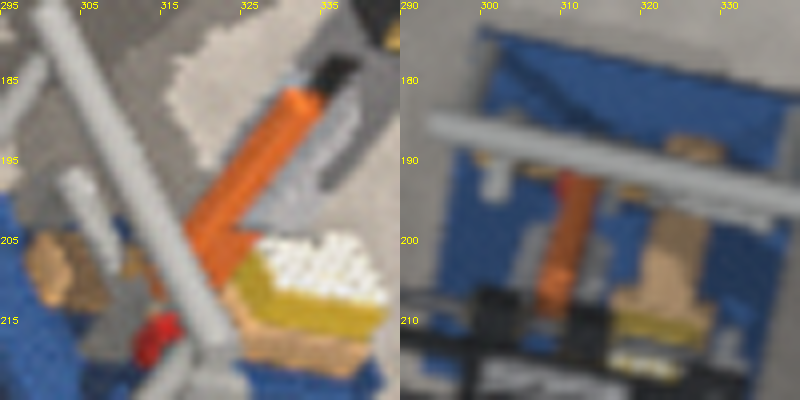

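The fork is in the gap beside the collar (scene (316,208), collar (314,217); top handle just right of the collar at (310.5,193)), with no contact force. Pushing sideways.

>>> carry_out(slide=[[0.002,0.008,0],[0.004,0.016,0],[0.005,0.022,0],[0.006,0.028,0],[0.008,0.034,0],[0.009,0.04,0],[0.01,0.045,0],[0.011,0.05,0],[0.011,0.05,0],[0.011,0.05,0]], dr=[[0,0,0],[0,0,0],[0,0,0],[0,0,0],[0,0,0],[0,0,0],[0,0,0],[0,0,0],[0,0,0],[0,0,0]], gripper=[0,0,0,0,0,0,0,0,0,0])

```text
clock: 8.57
eef_pos: [521.3, 52.5, 256.8]
eef_rot: [3.136, 0.612, 2.915]
wrist_force: [-0.2, -4.1, 0.3]
finger_gap: 13.7
finger_force: 55.0
```

```bash
python3 - <<'E'
from h import *
s=st()
R=Ro.from_euler("xyz",s["eef_rot"]).as_matrix();G=s["eef_pos"]+78*R[:,2]
print("lateral",(G-NECK)@yh,"slope",(G-NECK)@u,"out",(G-NECK)@n,s["moment"],"Fy",s["wrist_force"]@yh)
tiles("e3",[("scene",290,170),("top",290,170)],sc=8,w=50,h=50)
E
```

```text
t 8.57 pos [521.3  52.5 256.8] rot [3.136 0.612 2.915] F [-0.2 -4.1  0.3] gap 13.7 j [ 0.09  0.12  1.93 -0.35  0.53 -1.01]
lateral 14.91917411511625 slope -0.21446361328910873 out 76.20075948796958 [-0.584  0.028 -0.447] Fy -4.062649691618775
```

View pics/e3.png

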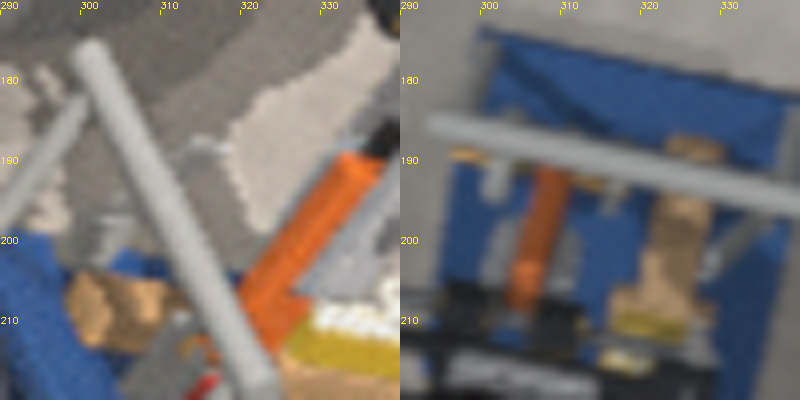

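The strap has sprung open (it stands up at scene (316,188) and at (329,201) in top, and no longer crosses the handle). Easing back and drawing the key out square to the plate.

>>> carry_out(slide=[[-0.004,-0.018,0],[-0.008,-0.036,0],[-0.01,-0.044,0],[-0.06,-0.032,0.075],[-0.11,-0.02,0.15],[-0.17,-0.006,0.24],[-0.23,0.008,0.325],[-0.28,0.018,0.393],[-0.28,0.018,0.393],[-0.28,0.018,0.393]], dr=[[0,0,0],[0,0,0],[0,0,0],[0,0,0],[0,0,0],[0,0,0],[0,0,0],[0,0,0],[0,0,0],[0,0,0]], gripper=[0,0,0,0,0,0,0,0,0,0])

```text
clock: 9.5
eef_pos: [451.1, 57.0, 355.3]
eef_rot: [3.135, 0.613, 2.915]
wrist_force: [0.2, -0.5, -1.0]
finger_gap: 13.9
finger_force: 55.0
```

```bash
python3 - <<'E'
from h import *
s=st()
G0=np.array([387.8,346.6,148.5])+78*Rt(BY,TK)[:,2]
c=go(G0+120*kax+np.array([20,-60,30]),Rt(BY,TK),"via");c=go(G0+110*kax,Rt(BY,TK),"pre",c);go(G0,Rt(BY,TK),"in",c)
E
```

```text
t 9.5 pos [451.1  57.  355.3] rot [3.135 0.613 2.915] F [ 0.2 -0.5 -1. ] gap 13.9 j [ 0.12 -0.16  1.96 -0.27  0.77 -1.09]
via tcp [337.6 279.8 275.6] slide [-0.454  0.891 -0.319] dr [-0.001 -0.002  0.051]
pre tcp [323.4 340.4 237.5] slide [-0.057  0.242 -0.152] dr [0. 0. 0.]
in tcp [387.8 346.6 148.5] slide [ 0.257  0.025 -0.356] dr [0. 0. 0.]
```

>>> carry_out(slide=[[-0.2,0.4,-0.05],[-0.454,0.891,-0.319],[-0.454,0.891,-0.319],[-0.454,0.891,-0.319],[-0.454,0.891,-0.319],[-0.454,0.891,-0.319],[-0.454,0.891,-0.319],[-0.454,0.891,-0.319],[-0.454,0.891,-0.319],[-0.454,0.891,-0.319]], dr=[[0,-0.002,0.051],[0,-0.002,0.051],[0,-0.002,0.051],[0,-0.002,0.051],[0,-0.002,0.051],[0,-0.002,0.051],[0,-0.002,0.051],[0,-0.002,0.051],[0,-0.002,0.051],[0,-0.002,0.051]], gripper=[0,0,0,0,0,0,0,0,0,0])

```text
clock: 10.33
eef_pos: [338.1, 279.2, 274.5]
eef_rot: [3.136, 0.622, -3.048]
wrist_force: [0.5, -0.1, -0.5]
finger_gap: 13.7
finger_force: 55.0
```

>>> carry_out(slide=[[-0.057,0.242,-0.152],[-0.057,0.242,-0.152],[-0.057,0.242,-0.152],[-0.057,0.242,-0.152],[-0.057,0.242,-0.152]], dr=[[0,0,0],[0,0,0],[0,0,0],[0,0,0],[0,0,0]], gripper=[0,0,0,0,0])

```text
clock: 10.75
eef_pos: [324.1, 339.3, 237.5]
eef_rot: [3.136, 0.624, -3.049]
wrist_force: [-0.1, 0.5, -0.3]
finger_gap: 13.8
finger_force: 55.0
```

```bash
python3 - <<'E'
from h import *
s=st()
R=Ro.from_euler("xyz",s["eef_rot"]).as_matrix();tip=s["eef_pos"]+173*R[:,2]
SL=np.array([470.7,351.8,4]);d=tip-SL;print("tip in box",d@xb,d@yb,d[2])
G0=np.array([387.8,346.6,148.5])+78*Rt(BY,TK)[:,2]
go(G0,Rt(BY,TK),"in")
E
```

```text
t 10.75 pos [324.1 339.3 237.5] rot [ 3.136  0.624 -3.049] F [-0.1  0.5 -0.3] gap 13.8 j [ 0.88  0.08  2.03 -0.71  0.68 -0.3 ]
tip in box -46.08348765546796 2.3087566011182226 93.02291670420541
in tcp [387.8 346.6 148.5] slide [ 0.255  0.029 -0.356] dr [-0.001 -0.001  0.   ]
```

>>> carry_out(slide=[[0.06,0.007,-0.08],[0.12,0.013,-0.16],[0.17,0.019,-0.23],[0.22,0.025,-0.3],[0.24,0.028,-0.325],[0.24,0.028,-0.325]], dr=[[0,0,0],[0,0,0],[0,0,0],[0,0,0],[0,0,0],[0,0,0]], gripper=[0,0,0,0,0,0])

```text
clock: 11.25
eef_pos: [384.4, 346.0, 155.5]
eef_rot: [3.137, 0.623, -3.05]
wrist_force: [-0.3, -0.5, -0.6]
finger_gap: 13.6
finger_force: 55.0
```

>>> carry_out(slide=[[0.009,0.001,-0.014],[0.018,0.001,-0.026],[0.018,0.001,-0.026]], dr=[[0,0,0],[0,0,0],[0,0,0]], gripper=[0,0,0])

```text
clock: 11.5
eef_pos: [387.9, 347.4, 149.9]
eef_rot: [3.135, 0.624, -3.049]
wrist_force: [-0.4, 0.1, -1.8]
finger_gap: 13.6
finger_force: 55.0
```

>>> carry_out(slide=[[0,0,0],[0,0,0],[0,0,0],[0,0,0],[-0.06,-0.006,0.083],[-0.13,-0.012,0.178],[-0.2,-0.019,0.275],[-0.257,-0.025,0.356],[-0.257,-0.025,0.356],[-0.2,-0.2,0.5]], dr=[[0,0,0],[0,0,0],[0,0,0],[0,0,0],[0,0,0],[0,0,0],[0,0,0],[0,0,0],[0,0,0],[0,0,0]], gripper=[20,35,40,40,40,40,40,40,40,40])

```text
clock: 12.33
eef_pos: [332.4, 311.8, 261.1]
eef_rot: [3.138, 0.62, -3.044]
wrist_force: [1.1, -0.3, -0.6]
finger_gap: 37.8
finger_force: 0.0
```

```bash
python3 - <<'E'
from h import *
s=st()
im={k:camera(k) for k in M}
for nn,b in(("scene",(400,440,455,310)),("top",(205,215,250,265))):
    h=cv2.cvtColor(im[nn],cv2.COLOR_RGB2HSV);k=cv2.inRange(h,(5,170,100),(16,255,255));q=np.zeros_like(k)
    y0=240 if nn=="scene" else 215
    q[y0:310,b[0]:b[2]]=k[y0:310,b[0]:b[2]]
    N,l,t,c=cv2.connectedComponentsWithStats(q);print(nn,[(t[i].tolist(),c[i].round(1).tolist()) for i in range(1,N) if t[i][4]>8])
# bristles: white/yellow; head wood
for nn,(x,y,w,hh) in dict(scene=(315,195,40,35),top=(305,185,40,50)).items():
    h=cv2.cvtColor(im[nn][y:y+hh,x:x+w],cv2.COLOR_RGB2HSV);k=cv2.inRange(h,(15,0,165),(40,110,255))
    N,l,t,c=cv2.connectedComponentsWithStats(k);i=1+t[1:,4].argmax();r=cv2.minAreaRect(np.argwhere(l==i)[:,::-1].astype(np.int32))
    print(nn,"white",t[i],c[i]+[x,y],"rect",r[0][0]+x,r[0][1]+y,r[1],r[2])
E
```

```text
t 12.33 pos [332.4 311.8 261.1] rot [ 3.138  0.62  -3.044] F [ 1.1 -0.3 -0.6] gap 37.8 j [ 0.82  0.    2.05 -0.63  0.7  -0.44]
scene [([420, 265, 24, 28, 193], [431.8, 278.3]), ([425, 297, 7, 6, 18], [428.1, 299.7])]
top [([222, 231, 4, 17, 35], [223.6, 239.3])]
scene white [  0   0  40  35 654] [337.878 207.502] rect 334.5 212.0 (34.0, 39.0) 90.0
top white [12 27  9 14 46] [321.587 219.261] rect 321.3080024719238 218.55599975585938 (6.5293192863464355, 13.14808177947998) 10.30484676361084
```

```bash
python3 - <<'E'
from h import *
F=NECK-14*yh-30*n
def loc(X): d=X-F; return np.array([d@u,d@yh,d@n])
for a,b in(((335,207.6),(321.3,217.8)),((334.5,207.3),(321.3,219))):
    X,e=tri(a,b);print(X,e,loc(X))
# segmentation: bristle white by brightness
for nn,(x,y,w,hh) in dict(scene=(310,195,40,35),top=(305,190,40,50)).items():
    im=camera(nn)[y:y+hh,x:x+w];k=(im.min(2)>150).astype(np.uint8)
    if nn=="scene": k=((im.min(2)>185)).astype(np.uint8)
    N,l,t,c=cv2.connectedComponentsWithStats(k);print(nn,[(t[i].tolist(),(c[i]+[x,y]).round(1).tolist()) for i in range(1,N) if t[i][4]>15])
# slope position from top view along line y=-30, out=39 : intersections
for r in (212,215,217.5,219,221,224):
    o,d=ray("top",(321.3,r));s=(39-(o-F)@n)/(d@n);print(r,loc(o+s*d))
for p in((335,207.6),):
    o,d=ray("scene",p);s=(39-(o-F)@n)/(d@n);print(loc(o+s*d))
E
```

```text
[513.667  -4.034  80.653] 7.897612497319396 [-97.016 -28.191  36.958]
[511.21   -5.619  78.392] 2.8966625564878528 [-99.985 -30.284  36.277]
scene [([16, 7, 17, 11, 99], [334.2, 207.0])]
top []
212 [-67.157 -25.975  39.   ]
215 [-79.79  -28.136  39.   ]
217.5 [-90.387 -29.949  39.   ]
219 [-96.776 -31.042  39.   ]
221 [-105.33   -32.505   39.   ]
224 [-118.24   -34.713   39.   ]
[-99.674 -26.067  39.   ]
```

Key is back in its compartment (scene centroid (431.8,278.3) against (430.6,277.6) before). Bristle block centre at slope ≈ -97, y ≈ -30, out 37 (expected 39). Next the brush head.

```bash
cat >> h.py <<'E'
F=NECK-14*yh-30*n
HEAD=F-97*u-30*yh+22*n
E
python3 - <<'E'
from h import *
st()
c=go(HEAD+130*n,Rt(HY,TH),"pre");go(HEAD,Rt(HY,TH),"in",c)
E
```

```text
t 12.53 pos [334.3 309.7 263.9] rot [ 3.135  0.624 -3.05 ] F [0.9 0.3 0.9] gap 37.9 j [ 0.81 -0.    2.05 -0.63  0.7  -0.44]
pre tcp [405.3  18.9 238.8] slide [ 0.284 -1.163 -0.101] dr [-0.001  0.002 -0.051]
in tcp [478.    2.3 132.3] slide [ 0.291 -0.067 -0.426] dr [0. 0. 0.]
```

>>> carry_out(slide=[[0.05,-0.15,0.2],[0.2,-0.5,0.2],[0.28,-1,0.2],[0.28,-1,0.1],[0.28,-1,0.1],[0.28,-1,0.1],[0.28,-1,0.1],[0.28,-1,0.1],[0.28,-1,0.1]], dr=[[0,0.002,-0.051],[0,0.002,-0.051],[0,0.002,-0.051],[0,0.002,-0.051],[0,0.002,-0.051],[0,0.002,-0.051],[0,0.002,-0.051],[0,0.002,-0.051],[0,0.002,-0.051]], gripper=[75,75,75,75,75,75,75,75,75])

```text
clock: 13.28
eef_pos: [404.1, 59.0, 288.0]
eef_rot: [3.137, 0.609, 2.912]
wrist_force: [0.4, -0.3, 0.1]
finger_gap: 70.8
finger_force: 0.0
```

>>> carry_out(slide=[[0,-0.16,-0.2],[0,-0.16,-0.2],[0,-0.16,-0.2],[0,-0.16,-0.2]], dr=[[0,0,0],[0,0,0],[0,0,0],[0,0,0]], gripper=[75,75,75,75])

```text
clock: 13.62
eef_pos: [403.8, 20.8, 238.4]
eef_rot: [3.137, 0.609, 2.915]
wrist_force: [0.8, 0.1, 0.2]
finger_gap: 70.5
finger_force: 0.0
```

```bash
python3 - <<'E'
from h import *
st()
go(HEAD,Rt(HY,TH),"in")
tiles("f",[("scene",290,170),("top",290,180)],sc=8,w=50,h=50)
E
```

```text
t 13.62 pos [403.8  20.8 238.4] rot [3.137 0.609 2.915] F [0.8 0.1 0.2] gap 70.5 j [ 0.02 -0.14  2.24 -0.3   0.47 -1.1 ]
in tcp [478.    2.3 132.3] slide [ 0.297 -0.074 -0.424] dr [-0.001 -0.    -0.   ]
```

View pics/f.png

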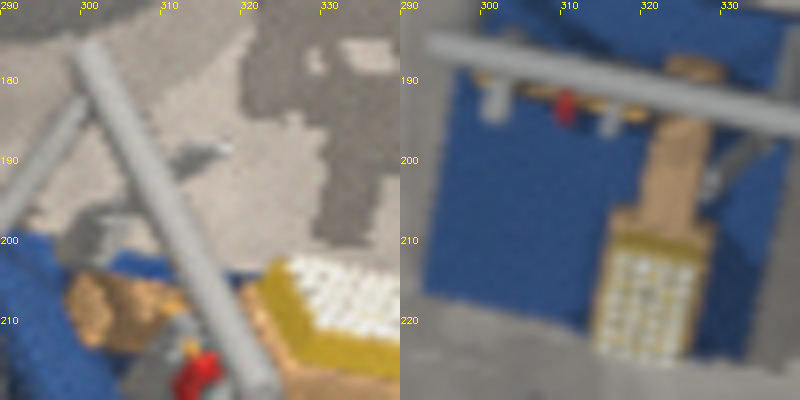

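The top view shows the strap standing clear of the handle and the bristle block centred at (321.2,218), slope ≈ -92 to -97: good for gripping the head. Going down, straddling the head.

>>> carry_out(slide=[[0.06,-0.015,-0.085],[0.12,-0.03,-0.17],[0.18,-0.045,-0.255],[0.24,-0.06,-0.34],[0.275,-0.068,-0.395],[0.275,-0.068,-0.395]], dr=[[0,0,0],[0,0,0],[0,0,0],[0,0,0],[0,0,0],[0,0,0]], gripper=[75,75,75,75,75,75])

```text
clock: 14.22
eef_pos: [473.5, 3.9, 138.8]
eef_rot: [3.137, 0.609, 2.917]
wrist_force: [0.3, 0.8, -0.1]
finger_gap: 70.7
finger_force: 0.0
```

>>> carry_out(slide=[[0.011,-0.003,-0.015],[0.022,-0.006,-0.029],[0.022,-0.006,-0.029],[0.022,-0.006,-0.029]], dr=[[0,0,0],[0,0,0],[0,0,0],[0,0,0]], gripper=[75,75,75,75])

```text
clock: 14.55
eef_pos: [478.2, 1.7, 133.9]
eef_rot: [3.136, 0.613, 2.915]
wrist_force: [-1.4, 0.2, 0.6]
finger_gap: 70.5
finger_force: 0.0
```

```bash
python3 - <<'E'
from h import *
s=st();R=Ro.from_euler("xyz",s["eef_rot"]).as_matrix();d=s["eef_pos"]+78*R[:,2]-F;print(d@u,d@yh,d@n)
E
```

```text
t 14.55 pos [478.2   1.7 133.9] rot [3.136 0.613 2.915] F [-1.4  0.2  0.6] gap 70.5 j [-0.04  0.25  2.14 -0.64  0.18 -0.79]
-95.7143302747534 -30.117420472223515 23.166620697028645
```

>>> carry_out(slide=[[0,0,0],[0,0,0],[0,0,0],[0,0,0],[0,0,0],[0,0,0],[0,0,0],[0,0,0]], dr=[[0,0,0],[0,0,0],[0,0,0],[0,0,0],[0,0,0],[0,0,0],[0,0,0],[0,0,0]], gripper=[0,0,0,0,0,0,0,0], newtons=45)

```text
clock: 15.22
eef_pos: [478.1, 1.5, 133.3]
eef_rot: [3.136, 0.612, 2.915]
wrist_force: [-4.9, 1.5, 6.7]
finger_gap: 47.5
finger_force: 45.0
```

Opening 47.5 mm: the head is held. Lifting square to the plate, a little down-slope to stay clear of the rail.

>>> carry_out(slide=[[-0.022,0.005,0.033],[-0.045,0.01,0.066],[-0.09,0.02,0.13],[-0.15,0.034,0.17],[-0.2,0.046,0.2],[-0.25,0.057,0.26],[-0.29,0.066,0.34],[-0.29,0.066,0.45],[-0.29,0.066,0.45]], dr=[[0,0,0],[0,0,0],[0,0,0],[0,0,0],[0,0,0],[0,0,0],[0,0,0],[0,0,0],[0,0,0]], gripper=[0,0,0,0,0,0,0,0,0])

```text
clock: 15.97
eef_pos: [406.3, 18.2, 249.8]
eef_rot: [3.135, 0.617, 2.915]
wrist_force: [0.7, -0.3, 0.5]
finger_gap: 47.0
finger_force: 45.0
```

```bash
python3 - <<'E'
from h import *
s=st();print(s["moment"])
im={k:camera(k) for k in M}
# basin on both: top rim; floor circle
g=cv2.GaussianBlur(cv2.cvtColor(im["top"],cv2.COLOR_RGB2GRAY),(3,3),0)[185:280,365:460]
for p in (12,18):
  c=cv2.HoughCircles(g,cv2.HOUGH_GRADIENT,1,8,param1=60,param2=p,minRadius=24,maxRadius=40)
  if c is not None: print([( (np.round([x+365,y+185,r],1)).tolist(),onz("top",(x+365,y+185),70)[:2].round(0).tolist(),onz("top",(x+365,y+185),3)[:2].round(0).tolist()) for x,y,r in c[0][:4]])
h=cv2.cvtColor(im["scene"],cv2.COLOR_RGB2GRAY)[105:185,240:340]
e=cv2.Canny(cv2.GaussianBlur(h,(3,3),0),60,120);cs,_=cv2.findContours(e,cv2.RETR_EXTERNAL,cv2.CHAIN_APPROX_NONE)
m=max(cs,key=len);x,y,w,hh=cv2.boundingRect(m);print("scene basin bbox",x+240,y+105,w,hh)
X=np.array([[449.4+130*np.cos(a),-380.6+130*np.sin(a),70] for a in np.linspace(0,6.28,90)]);P=np.array([proj("scene",q) for q in X]);print("pred rim bbox",P.min(0),P.max(0))
for yaw in(np.radians(-12.9),np.radians(-60)):
    R=Rt(yaw,0);print(np.degrees(yaw));go(np.array([449,-381,24])-42*ax(yaw)[0]+np.array([0,0,200]),R)
E
```

```text
t 15.97 pos [406.3  18.2 249.8] rot [3.135 0.617 2.915] F [ 0.7 -0.3  0.5] gap 47.0 j [ 0.01 -0.15  2.22 -0.28  0.49 -1.13]
[ 0.102  0.221 -0.063]
[([409.5, 233.5, 26.399999618530273], [454.0, -333.0], [455.0, -345.0]), ([423.5, 234.5, 33.5], [449.0, -384.0], [451.0, -398.0]), ([403.5, 226.5, 33.79999923706055], [480.0, -311.0], [482.0, -322.0]), ([417.5, 228.5, 29.299999237060547], [472.0, -363.0], [474.0, -376.0])]
[([409.5, 233.5, 26.399999618530273], [454.0, -333.0], [455.0, -345.0]), ([423.5, 234.5, 33.5], [449.0, -384.0], [451.0, -398.0]), ([417.5, 228.5, 29.299999237060547], [472.0, -363.0], [474.0, -376.0]), ([409.5, 224.5, 35.0], [487.0, -334.0], [490.0, -346.0])]
scene basin bbox 246 131 75 54
pred rim bbox [247.673 109.941] [321.865 159.885]
-12.9
 tcp [ 408.1 -371.6  302. ] slide [ 0.01  -1.558  0.224] dr [ 0.021  0.095 -0.   ]
-59.99999999999999
 tcp [ 428.  -344.6  302. ] slide [ 0.089 -1.45   0.224] dr [ 0.059  0.081 -0.127]
```

The Hough circle disagrees with what I saw in the top picture (rim about columns 377–449, centre ≈ (413,232)); measuring the rim again by radial edges in both views.

```bash
python3 - <<'E'
from h import *
from scipy.optimize import least_squares
from scipy.ndimage import map_coordinates
def fit(nn,C):
    g=cv2.GaussianBlur(cv2.cvtColor(camera(nn),cv2.COLOR_RGB2GRAY),(3,3),0).astype(float)
    for it in range(4):
        pts=[]
        for a in np.linspace(0,2*np.pi,120,endpoint=False):
            rr=np.arange(108,150,1.0) if it==0 else np.arange(118,142,1.0)
            P=np.array([proj(nn,np.array([C[0]+r*np.cos(a),C[1]+r*np.sin(a),70])) for r in rr])
            v=map_coordinates(g,[P[:,1],P[:,0]],order=1);d=np.abs(np.gradient(v));i=d.argmax()
            if d[i]>2: pts.append(onz(nn,P[i],70)[:2])
        pts=np.array(pts)
        q=least_squares(lambda c:np.hypot(*(pts-c[:2]).T)-c[2],[*C,130],loss="soft_l1",f_scale=3).x;C=q[:2]
    res=np.abs(np.hypot(*(pts-q[:2]).T)-q[2]);print(nn,q,len(pts),np.median(res))
C=onz("top",(413,231.5),70)[:2];print(C)
fit("top",C);fit("scene",C)
E
```

```text
[ 461.046 -345.855]
top [ 456.818 -347.689  127.861] 117 0.9519019398293693
scene [ 455.488 -348.1    129.019] 91 1.06559698945874
```

Basin centre (456,-348), both views within 1.5 mm, radius 128–129 of 130. Working out the carry.

```bash
python3 - <<'E'
from h import *
st();y=np.radians(-45);R=Rt(y,0)
G=np.array([456,-348,26.])-42*ax(y)[0]
c=go(G+[0,0,120],R,"above")
E
```

```text
t 16.17 pos [405.3  17.9 244.5] rot [3.137 0.61  2.915] F [-0.1  0.  -0.9] gap 47.7 j [ 0.01 -0.15  2.23 -0.28  0.48 -1.12]
above tcp [ 426.3 -318.3  224. ] slide [ 0.084 -1.345 -0.082] dr [ 0.047  0.086 -0.086]
```

>>> carry_out(slide=[[0,-0.05,0.15],[0,-0.1,0.3],[0,-0.2,0.4],[0,-0.35,0.4],[0.02,-0.5,0.4],[0.04,-0.65,0.4],[0.05,-0.8,0.4],[0.06,-0.9,0.4],[0.08,-1,0.4],[0.08,-1,0.4]], dr=[[0,0,0],[0,0,0],[0.01,0.018,-0.018],[0.02,0.036,-0.036],[0.03,0.055,-0.055],[0.04,0.073,-0.073],[0.047,0.086,-0.086],[0.047,0.086,-0.086],[0.047,0.086,-0.086],[0.047,0.086,-0.086]], gripper=[0,0,0,0,0,0,0,0,0,0])

```text
clock: 17.0
eef_pos: [426.1, -235.9, 342.7]
eef_rot: [-3.141, -0.004, 2.351]
wrist_force: [0.8, 1.1, -1.8]
finger_gap: 47.5
finger_force: 45.0
```

>>> carry_out(slide=[[0,-0.12,0],[0,-0.24,0],[0,-0.345,-0.2],[0,-0.345,-0.35],[0,-0.345,-0.482],[0,-0.345,-0.482],[0,-0.345,-0.482]], dr=[[0,0,0],[0,0,0],[0,0,0],[0,0,0],[0,0,0],[0,0,0],[0,0,0]], gripper=[0,0,0,0,0,0,0])

```text
clock: 17.58
eef_pos: [425.2, -317.8, 223.5]
eef_rot: [3.14, -0.002, 2.358]
wrist_force: [0.8, 0.6, 0.8]
finger_gap: 47.5
finger_force: 45.0
```

```bash
python3 - <<'E'
from h import *
s=st();print(s["finger_force"],s["moment"]);y=np.radians(-45);R=Rt(y,0)
G=np.array([456,-348,26.])-42*ax(y)[0]
go(G,R,"down")
# brush extent in the top view at its height: wood/bristle colour mask over the basin
im=camera("top");h=cv2.cvtColor(im,cv2.COLOR_RGB2HSV);k=cv2.inRange(h,(8,60,70),(35,255,255));q=np.zeros_like(k);q[190:275,370:455]=k[190:275,370:455]
N,l,t,c=cv2.connectedComponentsWithStats(q)
for i in range(1,N):
    if t[i][4]>8: print(t[i],c[i])
tip=s["eef_pos"]+78*R[:,2]+117*ax(y)[0]-[0,0,14];print("pred handle end px",proj("top",tip),proj("scene",tip))
h=cv2.cvtColor(camera("scene"),cv2.COLOR_RGB2HSV);k=cv2.inRange(h,(8,60,70),(35,255,255));k[:,:240]=0;k[:,345:]=0;k[:80]=0;k[190:]=0
N,l,t,c=cv2.connectedComponentsWithStats(k);print([(t[i].tolist(),c[i].round(1)) for i in range(1,N) if t[i][4]>10])
E
```

```text
t 17.58 pos [ 425.2 -317.8  223.5] rot [ 3.14  -0.002  2.358] F [0.8 0.6 0.8] gap 47.5 j [-0.71  0.34  1.67  0.    1.14 -1.5 ]
44.98513698577881 [-0.022 -0.055 -0.007]
down tcp [ 426.3 -318.3  104. ] slide [ 0.004 -0.002 -0.478] dr [-0. -0. -0.]
[422 216  12  11  70] [427.157 221.057]
[400 223  41  33 399] [420.9   240.474]
[426 244  19  27  77] [434.494 257.455]
[387 258  30  17 199] [402.256 267.769]
pred handle end px [431.03  217.717] [266.518 123.441]
[([308, 96, 4, 4, 11], array([309.9,  97.2])), ([267, 118, 30, 15, 256], array([281.6, 124.3])), ([302, 118, 10, 17, 106], array([306.4, 127.1]))]
```

The handle's end is where it should be in both views (top ≈ (432,218), scene ≈ (267,124)), so the brush is level and held right. Lowering gently.

>>> carry_out(slide=[[0,0,-0.1],[0,0,-0.2],[0,0,-0.3],[0.002,-0.002,-0.38],[0.004,-0.002,-0.43],[0.004,-0.002,-0.455],[0.004,-0.002,-0.455],[0.004,-0.002,-0.455]], dr=[[0,0,0],[0,0,0],[0,0,0],[0,0,0],[0,0,0],[0,0,0],[0,0,0],[0,0,0]], gripper=[0,0,0,0,0,0,0,0])

```text
clock: 18.35
eef_pos: [427.3, -319.1, 113.1]
eef_rot: [3.139, 0.006, 2.358]
wrist_force: [-0.4, -0.1, -0.6]
finger_gap: 47.6
finger_force: 45.0
```

>>> carry_out(slide=[[0,0,-0.008],[0,0,-0.016],[0,0,-0.016]], dr=[[0,0,0],[0,0,0],[0,0,0]], gripper=[0,0,0])

```text
clock: 18.6
eef_pos: [426.7, -318.9, 107.7]
eef_rot: [3.139, 0.004, 2.358]
wrist_force: [0.2, -0.4, -2.0]
finger_gap: 47.9
finger_force: 45.0
```

>>> carry_out(slide=[[0,0,-0.004],[0,0,-0.008],[0,0,-0.008]], dr=[[0,0,0],[0,0,0],[0,0,0]], gripper=[0,0,0])

```text
clock: 18.85
eef_pos: [426.5, -318.7, 105.2]
eef_rot: [3.139, 0.003, 2.358]
wrist_force: [-0.1, -0.8, -1.8]
finger_gap: 47.1
finger_force: 45.0
```

>>> carry_out(slide=[[0,0,-0.004],[0,0,-0.006],[0,0,-0.006]], dr=[[0,0,0],[0,0,0],[0,0,0]], gripper=[0,0,0])

```text
clock: 19.1
eef_pos: [426.7, -318.9, 104.8]
eef_rot: [3.139, 0.003, 2.358]
wrist_force: [-5.6, 3.4, 13.9]
finger_gap: 47.3
finger_force: 45.0
```

>>> carry_out(slide=[[0,0,-0.002],[0,0,-0.004],[0,0,-0.004]], dr=[[0,0,0],[0,0,0],[0,0,0]], gripper=[0,0,0])

```text
clock: 19.35
eef_pos: [426.7, -318.9, 104.7]
eef_rot: [3.139, 0.004, 2.358]
wrist_force: [-9.8, 6.8, 28.3]
finger_gap: 47.9
finger_force: 45.0
```

Contact with the basin floor. Relieving the press, then opening slowly and rising.

>>> carry_out(slide=[[0,0,0.004],[0,0,0.007],[0,0,0.007]], dr=[[0,0,0],[0,0,0],[0,0,0]], gripper=[0,0,0])

```text
clock: 19.6
eef_pos: [426.7, -318.9, 104.9]
eef_rot: [3.139, 0.004, 2.358]
wrist_force: [-1.6, -0.2, 5.6]
finger_gap: 47.5
finger_force: 45.0
```

>>> carry_out(slide=[[0,0,0],[0,0,0],[0,0,0],[0,0,0],[0,0,0],[0,0,0],[0,0,0.1],[0,0,0.25],[0,0,0.4],[0,0,0.6]], dr=[[0,0,0],[0,0,0],[0,0,0],[0,0,0],[0,0,0],[0,0,0],[0,0,0],[0,0,0],[0,0,0],[0,0,0]], gripper=[52,54,58,65,72,72,72,72,72,72])

```text
clock: 20.43
eef_pos: [426.2, -318.4, 247.2]
eef_rot: [3.14, 0.002, 2.358]
wrist_force: [0.3, -0.2, 0.2]
finger_gap: 67.8
finger_force: 0.0
```

>>> carry_out(slide=[[-0.2,0.3,0.3],[-0.3,0.6,0.4],[-0.3,0.9,0.4],[-0.3,0.9,0.4],[-0.3,0.9,0.4],[-0.3,0.9,0.4],[-0.3,0.9,0.4],[-0.3,0.9,0.4]], dr=[[0,0,0],[0,0,0],[0,0,0],[0,0,0],[0,0,0],[0,0,0],[0,0,0],[0,0,0]], gripper=[72,72,72,72,72,72,72,72])

```text
clock: 21.1
eef_pos: [351.2, -91.9, 347.6]
eef_rot: [3.138, 0.006, 2.361]
wrist_force: [0.0, 0.5, -0.6]
finger_gap: 67.6
finger_force: 0.0
```

```bash
python3 - <<'E'
from h import *
st()
for nn,b in(("top",(370,190,455,275)),("scene",(245,105,335,180))):
    h=cv2.cvtColor(camera(nn),cv2.COLOR_RGB2HSV);k=cv2.inRange(h,(8,60,70),(35,255,255));q=np.zeros_like(k);q[b[1]:b[3],b[0]:b[2]]=k[b[1]:b[3],b[0]:b[2]]
    N,l,t,c=cv2.connectedComponentsWithStats(q)
    for i in range(1,N):
        if t[i][4]>8:
            r=cv2.minAreaRect(np.argwhere(l==i)[:,::-1].astype(np.int32));print(nn,t[i],c[i],r,onz(nn,r[0],20 if nn=="top" else 25))
y=np.radians(-45);x=ax(y)[0];C=np.array([456,-348,3.])
for nm,X in(("end",C+75*x),("head",C-75*x),("bristle top",C-42*x+[0,0,39])):print(nm,proj("top",X),proj("scene",X))
E
```

```text
t 21.1 pos [351.2 -91.9 347.6] rot [3.138 0.006 2.361] F [ 0.   0.5 -0.6] gap 67.6 j [-0.36 -0.17  1.92  0.    1.39 -1.15]
top [394 218  33  33 317] [409.476 234.132] ((411.00006103515625, 233.00003051757812), (12.727920532226562, 38.18376159667969), 45.0) [ 456.668 -347.415   20.   ]
top [370 266   5   9  25] [371.92 269.72] ((372.0, 270.0), (8.0, 4.0), 90.0) [ 319.054 -195.39    20.   ]
scene [268 144  44  16 380] [290.974 151.513] ((289.45904541015625, 150.45083618164062), (43.00447463989258, 14.576254844665527), 5.19442892074585) [ 457.545 -340.869   25.   ]
end [423.677 219.292] [268.44  150.946]
head [396.964 247.33 ] [309.563 156.31 ]
bristle top [404.578 241.067] [300.309 147.11 ]
```

Brush lies at (457,-347), in the middle of the basin (456,-348), flat in both views. A last check of the key by numbers, then handing in.

```bash
python3 - <<'E'
from h import *
h=cv2.cvtColor(camera("scene"),cv2.COLOR_RGB2HSV);k=cv2.inRange(h,(5,170,100),(16,255,255))[240:310,400:455]
N,l,t,c=cv2.connectedComponentsWithStats(k);print([(t[i].tolist(),c[i]+[400,240]) for i in range(1,N) if t[i][4]>8])
print(sign_off())
E
```

```text
[([20, 25, 24, 28, 189], array([431.857, 278.122])), ([25, 57, 7, 6, 18], array([428.111, 299.722]))]
the job is handed in; nothing more can be done
None
```

The job is handed in at about 21 s of the 72 s: the strap is open, the key is back in its compartment fork down, and the brush lies flat, bristles up, within a few mm of the middle of the basin.

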